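Load the potted box onto the part-present pin

TASK

Pick up the black potted box and lower it, without dropping it, into the blue-cornered nest of the test fixture, the same way up as it lies now and with its long side along the nest's long side, so that it lies flat and its weight holds the orange part-present pin down. Let go of it there, and leave the transformer, the heat sink and the tape roll where they are.

Things in the scene. Friction and masses are not known exactly. Their poses are not given: they have to be found in the camera images.
- potted_box: Black plastic potting box with a cable notch, 52 x 80 mm, sides 30 mm high (36 mm over the bumps on top), about 0.22 kg, lying flat on the bench at one of three spots. Origin: centre of the underside; x along the 52 mm width, y along the 80 mm length, z up. Grip it across the width at mid-length, from above. Either end may go to either end of the nest.
- fixture: Fixed test fixture: aluminium plate 120 (x) x 150 (y) mm, top 16 mm above the bench. Four blue L-shaped corner guides, 10 mm high, bound a pocket 72 (x) x 100 (y) mm, 10 mm clear round the box. Each long side is open for 68 mm at its middle, so fingers gripping the box width at mid-length pass. Low black connector on the +x edge. Origin: centre of the underside, on the bench; z up.
- nest (a point): Centre of the pocket on the plate's top, 16 mm above the bench; axes as the fixture's. The box's underside should lie here, its y along this y (either way round).
- pin_top (a point): Top of the orange spring pin, 10 mm in diameter, in the centre of the pocket; free it stands 8 mm above the plate.
- part_pin (a joint): Travel of the pin: 0 = up and free, 0.008 m = pressed level with the plate's top (stop at 0.010). Soft spring, 0.4 N at the start and 0.8 N when level, so the weight of the box alone presses it down.
- transformer: Bystander: small laminated transformer with yellow winding, 52 x 42 x 36 mm. Origin: centre of the underside, z up.
- heat_sink: Bystander: dark finned heat sink, 25 x 40 x 22 mm. Origin: centre of the underside, z up.
- tape_roll: Bystander: roll of black tape, 60 mm across, 19 mm high, lying flat. Origin: centre of the underside, z up.
Mind the look-alikes: they are no part of the job. Of the things shaped like the potted_box, the black one is meant.

How it is judged (in metres and radians):
At the end, for the whole second after the job is handed in: The black box is released and at rest, its top still up, flat on the plate (within 4 mm and 0.1 rad) between the corner guides, within 15 mm of the pocket centre along x and y and 0.4 rad of its long axis (either way round), and the pin is held at least 6 mm down (value of joint part_pin above 0.006 m and x of potted_box in the frame of nest between -0.015 and 0.015 m and y of potted_box in the frame of nest between -0.015 and 0.015 m and z of potted_box in the frame of nest between -0.004 and 0.004 m and angle between the y axis of potted_box and the y axis of nest, either way round below 0.4 rad and angle between potted_box's own z axis and vertical below 0.1 rad and linear speed of potted_box below 0.02 m/s); the robot touches nothing.
It fails at once if the transformer is displaced by more than 30 mm (distance of transformer from where it was at the start of the episode above 0.03 m).
It fails at once if the heat sink is displaced by more than 30 mm (distance of heat_sink from where it was at the start of the episode above 0.03 m).
It fails at once if the tape roll is displaced by more than 30 mm (distance of tape_roll from where it was at the start of the episode above 0.03 m).
It fails at once if the box is dropped into the nest (it falls faster than 0.8 m/s, some 30 mm of free fall) (horizontal distance between potted_box and nest below 0.05 m and z of potted_box in the frame of nest below 0.04 m and linear speed of potted_box above 0.8 m/s).
It also fails if it takes over 35 s, if anything falls off the work surface, if the arm or the gripper's body presses on something with over 40 N, if the wrist force passes 120 N, or if a joint passes its speed limit or range.

ROBOT

A 6-joint arm with a two-finger parallel gripper is mounted at the origin on a cart in front of the work surface, level with it; the furniture and walls round the work are solid. World frame = base frame: x ahead of the robot, y to its left, z up, the work surface at z = 0. Lengths are in mm, angles in rad, forces in N, time in s.
With the tool pointing down it reaches from about 300 to 775 mm from the base axis. Payload 14.6 kg.
Tool frame: the origin (TCP) lies where the fingers leave the gripper's body, on its centre line; the fingertips stand 97 mm ahead of it and the grasp point (between the pads) lies ahead of it (grip_depth is the z of the grasp point in the tool frame, in mm); z points along the fingers, y is the line along which they close (so a half turn about z gives the same grasp; the last joint's range is limited). The gripper opens to 94 mm and grips with 3 to 60 N. Pads are 16 mm wide; open, the fingers measure 119 mm over their backs; the gripper's body (75 mm by 177 mm) begins 78 mm behind the grasp point.
Start: joints at [-1.383, 0.3, 1.521, -0, 1.321, -0.067], TCP at [138.622, -532.235, 302.646] pointing down, gripper open.
Joint ranges: [-3.03, 3.03], [-0.79, 2.21], [0.23, 2.52], [-1.04, 4.18], [0, 3.07], [-2.55, 2.55]. Speed limits (rad/s): [2.22, 2.22, 2.57, 3.14, 3.14, 3.14].

INTERFACE

Orientations are given as [roll, pitch, yaw] about the fixed x, y, z axes, in that order (R = Rz(yaw) Ry(pitch) Rx(roll)).
In Python, from cell import read_state, camera, sign_off, regions_of, spot_point, grip_depth gives the robot as it stands. The module is installed in compiled form; this text tells all that it offers.
- The arm moves only by the tool send_rows, never from a script. Its argument "series" is a list of rows, each a list of 3 entries, a list of its own where there are three numbers: the shift along the world's x, y, z in mm, then the turn about the world's z in degrees, then the closure, from -1 (fully open) to 1 (shut), so that 0 is half open. A call has 1 to 12 rows; each row shifts and turns the commanded pose from where the row before left it; what a row does not reach is not made up. A row lasts 1/10 s, in which the tool goes at most 50 mm and 8.59 degrees, less where a joint would pass 70% of its speed; a pose out of reach is approached as far as the arm can. A call is refused whole if a number of a shift passes 50 or a number of a turn 8.59, either way. A call with a gripper value outside its range is refused whole. The fingers move at their own pace and stop on an object; "squeeze" is the grip in N (left out, the last holds). Time passes only in rows, so rows that do not move let the fingers close. It gives the time, the measured TCP pose, the force, the opening and the grip force at its end, in the units of the state.
- read_state(): the state, without advancing time (a new reading comes with each control period).
- camera(name): name is "side" or "top"; returns a dict with "color" (400x640x3 uint8, blue, green, red), "fx", "fy", "cx", "cy" (pixels), "dist" ([k1, k2, p1, p2, k3] as OpenCV has them; the pictures are not rectified), "camera_from_world" (4x4, takes a point from world to camera coordinates). Camera axes: x right, y down, z forward; pixel columns grow to the right and rows downward; lengths in mm; the calibration is good to about 2 mm. A picture is of the moment at which its call begins. There is no depth.
- sign_off(): hands the job in; it is judged then, once.
Trained networks look in a picture, given as the dict that the camera call returned (one of the last four; its "shot" number tells which), for a name from the list of things; names that differ only in an ending like _2 or _b are one class to them, and where a whole thing is asked for, a point or a joint stands for the part that bears it (a point fixed in the world has none). Each returns a list of dicts, best first, with "confidence" (0 to 1); they miss things now and then, are a little off and sometimes report something else, mostly with a low value. They report only what shows in the picture. A call takes as long as a camera call. They do not tell look-alikes from the thing itself.
- regions_of(thing, picture): "mask" (400x640 bool, what is visible of it).
- spot_point(thing, picture): "point" ([x, y, z] in mm, in the coordinates of the camera as it stood for that picture, good to about 4 mm: a listed point, or the origin of a listed thing).
The state is a dict: "clock": time; "joints": joint angles; "qd": joint speeds; "effort": joint torques, N m; "eef_pos": TCP position; "eef_rot": TCP orientation; "wrist_force": force on the tool from outside, world axes, zero at the start; "moment": the same for the moment, N m; "finger_gap": finger opening in mm; "finger_force": force on a finger pad.
Only numpy, scipy, OpenCV 4.12 (cv2) and the standard library are available. Lean on these libraries where they do the work, as an engineer would, in place of code of your own. Each camera call takes 0.05 s, during which the arm holds its last target. There are 200 camera calls.

## Working session

There is one attempt and no reset: what is moved stays moved. The work goes in short steps, Python scripts to look and compute and a tool call to move; the robot and the scene stay as the last step left them, time stands still between calls to the robot, and variables do not carry over. Pictures are saved under pics/ and viewed, at most 10 in all, crops included, and the job is handed in when it is done.

Besides the shell and the picture viewer there is one more tool, called after "Call:" by a JSON object that holds its "name" and its "arguments". send_rows: Moves the arm, as the interface text tells. Its arguments: {"type":"object","properties":{"series":{"type":"array"},"squeeze":{"type":"number"}},"required":["series"]}

```bash
mkdir -p pics; cat > h.py <<'E'
import numpy as np, cv2
from cell import *
def w(p,c):
    T=np.linalg.inv(c["camera_from_world"]); return T[:3,:3]@np.array(p)+T[:3,3]
def ray(uv,c,z):
    K=np.array([[c["fx"],0,c["cx"]],[0,c["fy"],c["cy"]],[0,0,1]])
    uv=np.array(uv,float).reshape(-1,1,2)
    n=cv2.undistortPoints(uv,K,np.array(c["dist"],float)).reshape(-1,2)
    T=np.linalg.inv(c["camera_from_world"]); d=np.c_[n,np.ones(len(n))]@T[:3,:3].T; o=T[:3,3]
    return o+d*((z-o[2])/d[:,2])[:,None]
def rect(mask,c,z):
    m,_=max(((k,cv2.contourArea(k)) for k in cv2.findContours(mask.astype(np.uint8),cv2.RETR_EXTERNAL,cv2.CHAIN_APPROX_NONE)[0]),key=lambda t:t[1])
    return cv2.minAreaRect(ray(m.reshape(-1,2),c,z)[:,:2].astype(np.float32))
E
python3 - <<'E'
from h import *
np.set_printoptions(precision=1,suppress=True)
s=read_state(); print(s, grip_depth)
ims=[]
for n in("top","side"):
    c=camera(n); ims.append(c["color"]); print(n,np.linalg.inv(c["camera_from_world"])[:3,3])
    for t in("potted_box","fixture","nest","pin_top","transformer","heat_sink","tape_roll"):
        for r in spot_point(t,c): print(t,"%.2f"%r["confidence"],w(r["point"],c))
        if t in("potted_box","fixture"):
            for r in regions_of(t,c):
                ys,xs=np.where(r["mask"]); print("  mask %.2f"%r["confidence"],xs.mean(),ys.mean(),len(xs),c["color"][r["mask"]].mean(0),rect(r["mask"],c,30 if t=="potted_box" else 16))
    cv2.imwrite(f"pics/{n}1.png",c["color"])
E
```

```text
{'clock': 0.0, 'joints': array([-1.4,  0.3,  1.5,  0. ,  1.3, -0.1]), 'qd': array([ 0.,  0., -0.,  0.,  0.,  0.]), 'effort': array([  0. , -53.2, -35.3,   0.1,   0. ,  -0. ]), 'eef_pos': array([ 138.6, -532.1,  302.1]), 'eef_rot': array([-3.1, -0. ,  0.3]), 'wrist_force': array([ 0.7,  0.7, -0.4]), 'moment': array([0., 0., 0.]), 'finger_force': 0.0, 'finger_gap': 93.84883238972519} 78.39999999999999
top [ 541.1   29.9 1036. ]
potted_box 0.82 [ 739.  -152.     3.6]
potted_box 0.73 [516.5 150.7  17.6]
potted_box 0.61 [653.3 -23.9   3.6]
  mask 0.93 335.76427829698855 171.1391484942887 963 [55.  59.2 62.1] ((652.9826049804688, -18.781028747558594), (53.24161148071289, 81.28367614746094), 33.82669448852539)
  mask 0.75 397.5893203883495 130.4106796116505 1030 [115.8 101.  175.6] ((739.7113037109375, -147.649169921875), (55.102813720703125, 85.30821228027344), 86.80531311035156)
fixture 0.74 [514.2 153.5   1.3]
  mask 0.89 253.38454397772105 236.3655140403806 4309 [105.8 106.7 107.3] ((524.5723876953125, 150.69602966308594), (151.89500427246094, 142.91925048828125), 72.73110961914062)
nes
[... 552 characters left out ...]
238281), (70.15806579589844, 102.6435317993164), 34.37405776977539)
fixture 0.77 [516.6 158.6   4.8]
  mask 0.64 269.06384709231395 167.0492069947133 2459 [85.9 82.8 79.5] ((521.1129150390625, 146.00411987304688), (163.97373962402344, 139.81141662597656), 72.40803527832031)
  mask 0.40 333.42056074766356 294.01869158878503 535 [67.2 72.5 74.8] ((636.8775024414062, -212.04432678222656), (31.207761764526367, 56.86970138549805), 19.676130294799805)
nest 0.77 [515.3 154.9  18.7]
pin_top 0.51 [514.9 153.2  24.9]
transformer 0.94 [ 474.  -122.8    2.2]
transformer 0.69 [ 635.3 -209.9    0.7]
heat_sink 0.59 [ 636.  -207.5    3.2]
heat_sink 0.44 [512.2 156.5   4.5]
tape_roll 0.98 [732.7 135.1  -0.5]
```

```bash
python3 - <<'E'
import cv2,numpy as np
a=cv2.imread("pics/top1.png")[80:300,190:450]
cv2.imwrite("pics/top_crop.png",cv2.resize(a,None,fx=2.7,fy=2.7,interpolation=cv2.INTER_CUBIC))
E
```

```text
(no output)
```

View pics/top1.png

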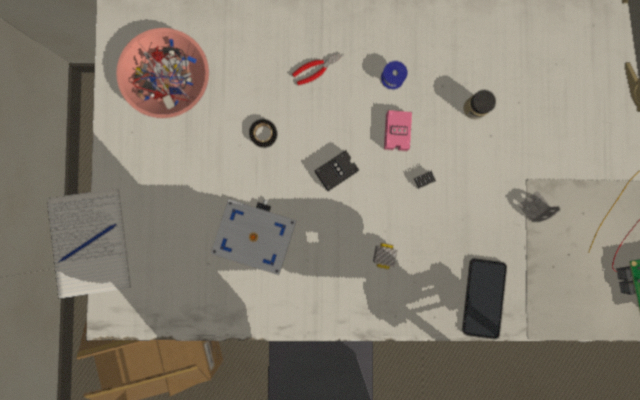

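View pics/side1.png

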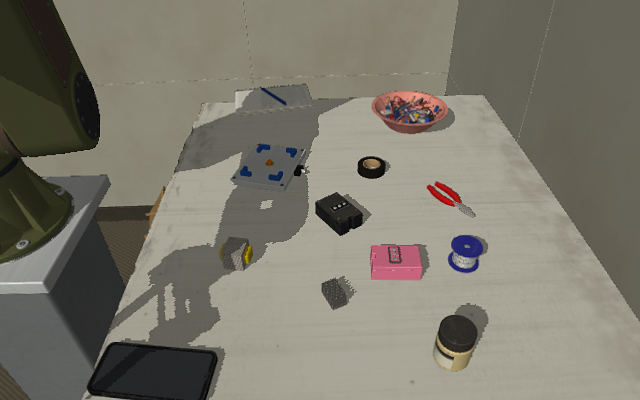

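View pics/top_crop.png

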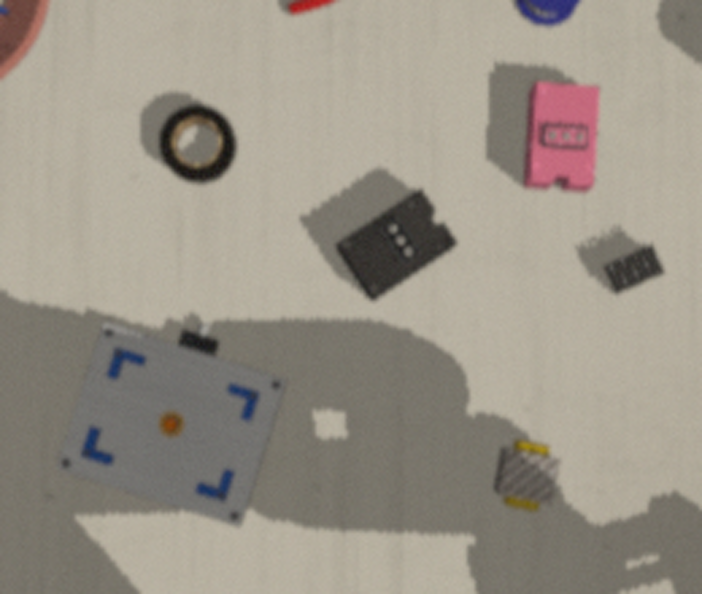

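The candidates are the black box at px (336,171) in the top view and the pink look-alike at (398,130). The black one, with its cable notch and white bumps, is the one meant. The crop shows its long axis running lower-left to upper-right. The fixture lies at about (253,237), with its connector on the far (+x) edge. One quick refinement of the pose, then I move.

```bash
cat >> h.py <<'E'
from scipy.optimize import minimize
def fit(mask,c,p0):
    K=np.array([[c["fx"],0,c["cx"]],[0,c["fy"],c["cy"]],[0,0,1]]); T=c["camera_from_world"]; rv=cv2.Rodrigues(T[:3,:3])[0]
    big=cv2.resize(mask.astype(np.uint8),None,fx=4,fy=4,interpolation=cv2.INTER_NEAREST)
    def f(p):
        a=np.radians(p[2]); R=np.array([[np.cos(a),-np.sin(a)],[np.sin(a),np.cos(a)]])
        P=np.array([[*(R@[i*26,j*40]+p[:2]),z] for i in(-1,1) for j in(-1,1) for z in(0.,30.)])
        q=cv2.projectPoints(P,rv,T[:3,3],K,np.array(c["dist"],float))[0]*4+1.5
        m=np.zeros_like(big); cv2.fillConvexPoly(m,cv2.convexHull(q.astype(np.float32)).round().astype(np.int32),1)
        return 1-(m&big).sum()/(m|big).sum()
    r=minimize(f,p0,method="Nelder-Mead",options=dict(initial_simplex=np.array(p0)+[[0,0,0],[6,0,0],[0,6,0],[0,0,6]])); return r.x.round(1),round(r.fun,3)
E
python3 - <<'E'
from h import *
print(np.degrees(read_state()["eef_rot"]))
for n in("top","side"):
    c=camera(n)
    rs=[r for r in regions_of("potted_box",c) if c["color"][r["mask"]].mean()<80]
    for r in rs[:1]: print(n,"box",fit(r["mask"],c,[653,-21,34]))
    b=c["color"].astype(int); m=(b[...,0]-b[...,2]>40)
    P=ray(np.argwhere(m)[:,::-1],c,26)[:,:2]; P=P[np.linalg.norm(P-[515,153],axis=1)<90]
    print("guides",cv2.minAreaRect(P.astype(np.float32)),len(P))
    m=(b[...,2]-b[...,0]>60)
    P=ray(np.argwhere(m)[:,::-1],c,24)[:,:2]; P=P[np.linalg.norm(P-[515,153],axis=1)<30]
    print("pin",P.mean(0),len(P))
E
```

```text
[ 1.79997002e+02 -1.74843188e-04  1.45986012e+01]
top box (array([654.8, -19.5,  34.4]), np.float64(0.084))
guides ((515.5128784179688, 153.69058227539062), (113.39080810546875, 85.23961639404297), 72.88019561767578) 176
pin [515.01775808 153.90320834] 32
side box (array([653.9, -18. ,  31.6]), np.float64(0.081))
guides ((514.6188354492188, 149.346435546875), (126.44366455078125, 91.48890686035156), 72.88732147216797) 292
pin [515.30866955 147.7486631 ] 29
```

Targets: box at (654, -19.5) with its width axis at 34°, nest at (515, 152.5) with its long axis at 73°. Moving above the box.

Call:
{"name": "send_rows", "arguments": {"series": [[[32, 32, 0], 6.8, -1], [[32, 32, 0], 6.8, -1], [[32, 32, 0], 6.8, -1], [[32, 32, 0], 6.8, -1], [[32, 32, 0], 6.8, -1], [[32, 32, 0], 6.8, -1], [[32, 32, 0], 6.8, -1], [[32, 32, 0], 6.8, -1], [[32, 32, 0], 6.8, -1], [[32, 32, 0], 6.8, -1], [[32, 32, 0], 6.8, -1], [[32, 32, 0], 6.8, -1]], "squeeze": 20}}

```text
clock: 2.4
eef_pos: [523.7, -146.6, 302.8]
eef_rot: [3.141, 0.0, 1.684]
wrist_force: [0.2, -0.0, 0.3]
finger_gap: 94.1
finger_force: 0.0
```

Call:
{"name": "send_rows", "arguments": {"series": [[[32, 32, 0], 6.8, -1], [[32, 32, 0], 6.8, -1], [[32, 32, -20], 6.8, -1], [[32, 32, -20], 6.8, -1], [[0, 0, -20], 0, -1], [[0, 0, -10], 0, -1], [[0, 0, 0], 0, -1], [[0, 0, 0], 0, -1]]}}

```text
clock: 3.2
eef_pos: [650.6, -21.0, 233.9]
eef_rot: [3.141, 0.001, 2.152]
wrist_force: [-0.3, 0.2, 0.4]
finger_gap: 93.9
finger_force: 0.0
```

Call:
{"name": "send_rows", "arguments": {"series": [[[3.5, 1.5, -24], 0.5, -1], [[0, 0, 0], 0, -1]]}}

```text
clock: 3.4
eef_pos: [653.6, -19.3, 207.6]
eef_rot: [-3.14, -0.001, 2.162]
wrist_force: [-0.6, -0.1, -0.0]
finger_gap: 93.9
finger_force: 0.0
```

```bash
python3 - <<'E'
from h import *
s=read_state();print(s["eef_pos"],np.degrees(s["eef_rot"]))
c=camera("side"); cv2.imwrite("pics/s2.png",cv2.resize(c["color"][80:300,200:480],None,fx=2.7,fy=2.7,interpolation=cv2.INTER_CUBIC))
E
```

```text
[653.56726768 -19.28062882 207.64614455] [-1.79913339e+02 -7.04895380e-02  1.23845429e+02]
```

View pics/s2.png

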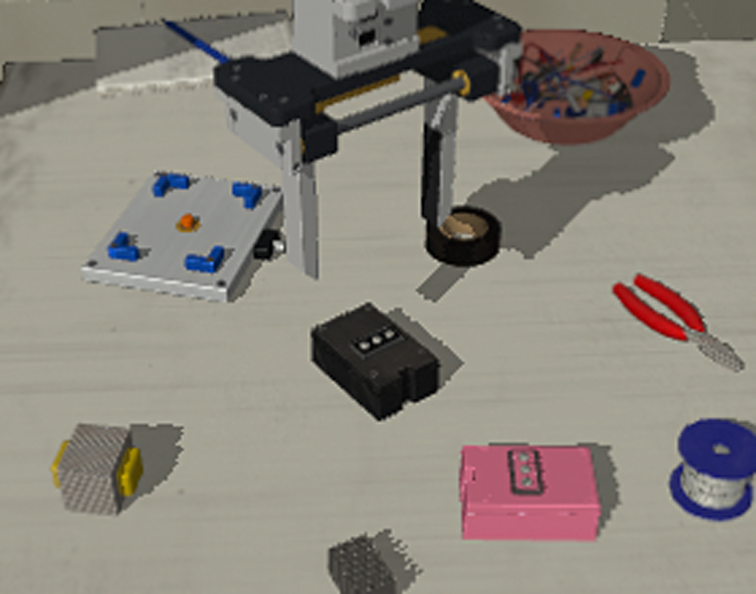

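The gripper is open above the black box, with fingertips at crop (310,275) and (437,220) straddling its width (box at (375,360)). Both neighbours are clear. Descending.

Call:
{"name": "send_rows", "arguments": {"series": [[[0, 0, -25], 0, -1], [[0, 0, -25], 0, -1], [[0, 0, -25], 0, -1], [[0, 0, -20], 0, -1], [[0, 0, -12], 0, -1], [[0, 0, 0], 0, -1], [[0, 0, 0], 0, -1]]}}

```text
clock: 4.15
eef_pos: [654.6, -18.9, 103.2]
eef_rot: [3.14, 0.001, 2.162]
wrist_force: [0.4, 0.4, 0.6]
finger_gap: 94.1
finger_force: 0.0
```

Call:
{"name": "send_rows", "arguments": {"series": [[[0, 0, 0], 0, 0.5], [[0, 0, 0], 0, 0.5], [[0, 0, 0], 0, 0.5], [[0, 0, 0], 0, 0.5], [[0, 0, 0], 0, 0.5], [[0, 0, 0], 0, 0.5], [[0, 0, 0], 0, 0.5], [[0, 0, 0], 0, 0.5]], "squeeze": 25}}

```text
clock: 4.95
eef_pos: [654.2, -18.7, 101.7]
eef_rot: [3.142, 0.0, 2.162]
wrist_force: [0.1, 0.2, 0.8]
finger_gap: 51.8
finger_force: 25.0
```

Call:
{"name": "send_rows", "arguments": {"series": [[[0, 0, 5], 0, 0.5], [[0, 0, 15], 0, 0.5], [[0, 0, 25], 0, 0.5], [[0, 0, 25], 0, 0.5], [[0, 0, 10], 0, 0.5], [[0, 0, 0], 0, 0.5], [[0, 0, 0], 0, 0.5]]}}

```text
clock: 5.65
eef_pos: [653.8, -18.7, 180.9]
eef_rot: [-3.141, -0.001, 2.162]
wrist_force: [0.4, -0.4, -2.8]
finger_gap: 51.7
finger_force: 25.0
```

```bash
python3 - <<'E'
from h import *
s=read_state();print(s["eef_pos"],np.degrees(s["eef_rot"]),s["wrist_force"],s["finger_gap"])
c=camera("side"); cv2.imwrite("pics/s3.png",cv2.resize(c["color"][80:300,200:480],None,fx=2.7,fy=2.7,interpolation=cv2.INTER_CUBIC))
E
```

```text
[653.81551673 -18.70415046 180.86432153] [-1.79953884e+02 -3.54988408e-02  1.23899308e+02] [ 0.4046553 -0.439543  -2.7773251] 51.663084191397886
```

View pics/s3.png

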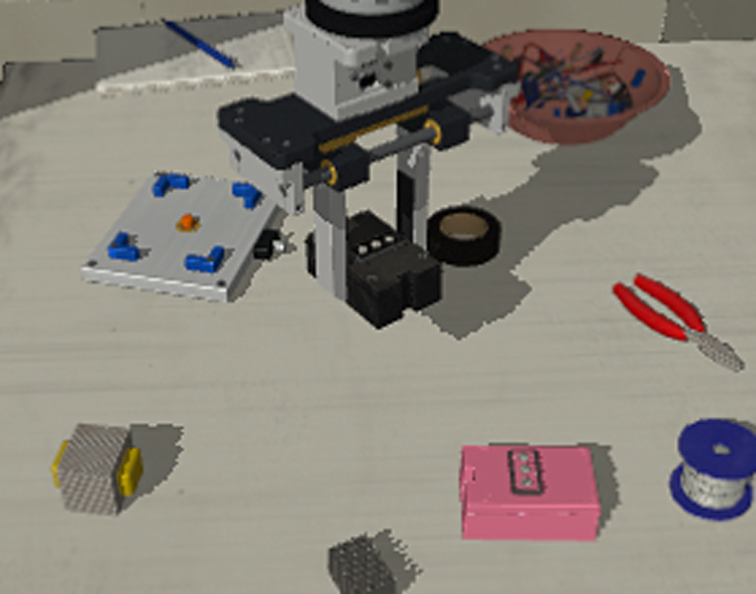

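The box is lifted level at crop (375,270) and gripped at mid-length, with the bumps in the finger plane. Carrying it over the nest.

Call:
{"name": "send_rows", "arguments": {"series": [[[-9, 11, 0], -3.2, 0.5], [[-17, 21, 0], -6.3, 0.5], [[-17, 21, 0], -6.4, 0.5], [[-17, 21, 0], -6.4, 0.5], [[-18, 22, 0], -6.4, 0.5], [[-17, 21, 0], -6.4, 0.5], [[-17, 21, 0], -6.4, 0.5], [[-17, 21, 0], -6.3, 0.5], [[-10, 12, 0], -3.1, 0.5], [[0, 0, 0], 0, 0.5], [[0, 0, 0], 0, 0.5], [[0, 0, 0], 0, 0.5]]}}

```text
clock: 6.9
eef_pos: [515.5, 151.7, 181.2]
eef_rot: [-3.141, 0.0, 1.275]
wrist_force: [0.1, 0.5, -2.8]
finger_gap: 52.1
finger_force: 25.0
```

```bash
python3 - <<'E'
from h import *
s=read_state();print(s["eef_pos"],np.degrees(s["eef_rot"]),s["wrist_force"],s["finger_gap"])
c=camera("side"); cv2.imwrite("pics/s4.png",cv2.resize(c["color"][80:260,180:400],None,fx=3.3,fy=3.3,interpolation=cv2.INTER_CUBIC))
for r in spot_point("potted_box",c): print("%.2f"%r["confidence"],w(r["point"],c))
E
```

```text
[515.48424466 151.67194265 181.23338101] [-1.79976427e+02  1.94257655e-02  7.30279987e+01] [ 0.13629894  0.53595933 -2.77108443] 52.1231226442641
0.83 [ 737.39761087 -150.17359955    1.15270009]
0.70 [519.96814416 152.13889929  80.44153951]
```

View pics/s4.png

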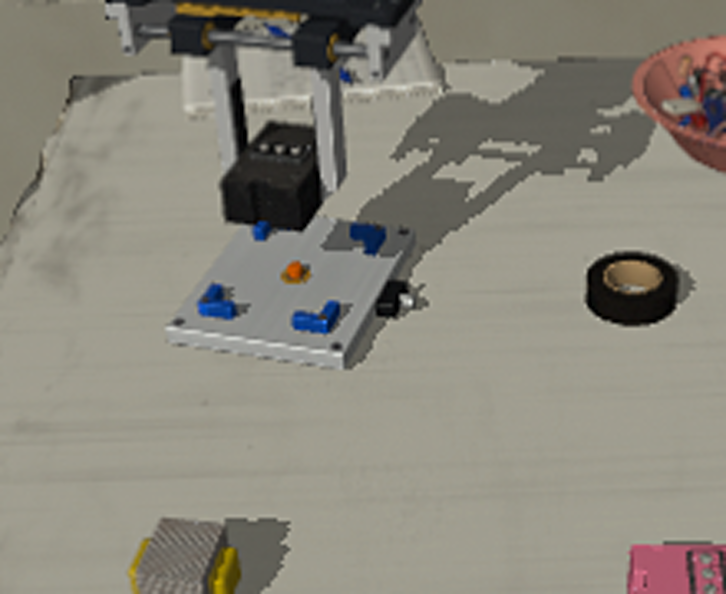

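The box hangs level, with its axis parallel to the nest, and its underside is about 80 mm up (box at crop (270,180), pin at (294,270)). Lowering to just above the guides for a check.

Call:
{"name": "send_rows", "arguments": {"series": [[[0, 0, -10], 0, 0.5], [[0, 0, -15], 0, 0.5], [[0, 0, -12], 0, 0.5], [[0, 0, -6], 0, 0.5], [[0, 0, 0], 0, 0.5], [[0, 0, 0], 0, 0.5]]}}

```text
clock: 7.6
eef_pos: [515.3, 152.3, 138.9]
eef_rot: [3.141, -0.0, 1.274]
wrist_force: [0.0, -0.0, -2.9]
finger_gap: 52.2
finger_force: 25.0
```

```bash
python3 - <<'E'
from h import *
s=read_state();print(s["eef_pos"],np.degrees(s["eef_rot"]),s["wrist_force"],s["finger_gap"])
c=camera("side"); cv2.imwrite("pics/s5.png",cv2.resize(c["color"][110:230,200:350],None,fx=4.8,fy=4.8,interpolation=cv2.INTER_CUBIC))
for r in spot_point("potted_box",c): print("%.2f"%r["confidence"],w(r["point"],c))
E
```

```text
[515.29257205 152.27963397 138.85215619] [ 1.79985323e+02 -6.13190232e-03  7.30036731e+01] [ 0.04566825 -0.00768343 -2.88138267] 52.1869412376221
0.96 [519.02953176 150.53387834  40.13468011]
0.66 [ 742.26658723 -148.03145006    1.81168777]
0.46 [ 6.37422749e+02 -2.10472507e+02  5.37386861e-01]
```

View pics/s5.png

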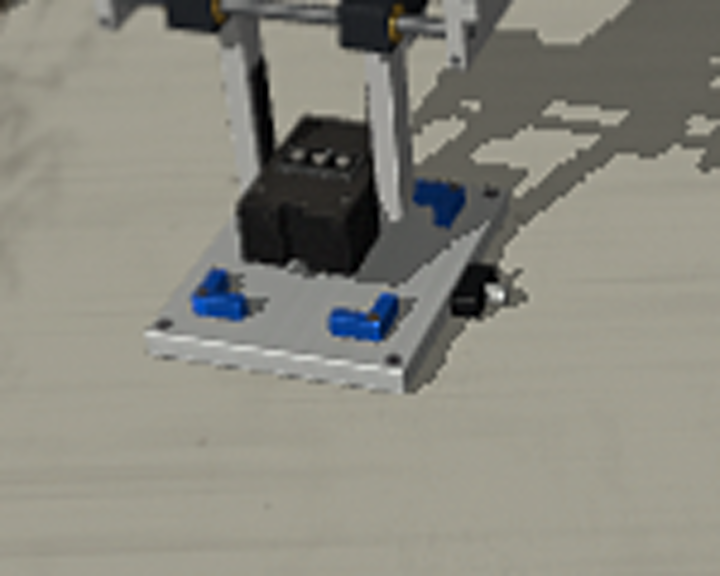

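The box sits over the pocket, in line with the guides (box front at crop (300,245), guides at (218,295) and (365,318)). Lowering gently.

Call:
{"name": "send_rows", "arguments": {"series": [[[0, 0, -5], 0, 0.5], [[0, 0, -5], 0, 0.5], [[0, 0, -4], 0, 0.5], [[0, 0, -3], 0, 0.5], [[0, 0, -2], 0, 0.5], [[0, 0, 0], 0, 0.5], [[0, 0, 0], 0, 0.5]]}}

```text
clock: 8.4
eef_pos: [515.1, 152.3, 119.7]
eef_rot: [-3.142, 0.0, 1.274]
wrist_force: [-1.0, -0.3, -1.8]
finger_gap: 51.5
finger_force: 25.0
```

Call:
{"name": "send_rows", "arguments": {"series": [[[0, 0, -1], 0, 0.5], [[0, 0, 0], 0, 0.5], [[0, 0, 0], 0, 0.5]]}}

```text
clock: 8.7
eef_pos: [515.2, 152.3, 118.7]
eef_rot: [3.141, -0.0, 1.274]
wrist_force: [0.4, 0.0, -1.6]
finger_gap: 51.8
finger_force: 25.0
```

Call:
{"name": "send_rows", "arguments": {"series": [[[0, 0, -1], 0, 0.5], [[0, 0, 0], 0, 0.5], [[0, 0, 0], 0, 0.5]]}}

```text
clock: 9.0
eef_pos: [515.2, 152.3, 117.7]
eef_rot: [3.141, -0.0, 1.274]
wrist_force: [0.4, -0.3, -1.9]
finger_gap: 51.8
finger_force: 25.0
```

Call:
{"name": "send_rows", "arguments": {"series": [[[0, 0, -0.7], 0, 0.5], [[0, 0, 0], 0, 0.5], [[0, 0, 0], 0, 0.5]]}}

```text
clock: 9.3
eef_pos: [515.2, 152.3, 117.6]
eef_rot: [3.141, -0.0, 1.274]
wrist_force: [-3.6, -1.7, 9.5]
finger_gap: 52.0
finger_force: 25.0
```

Seated: the wrist force has turned to +9.5 N. Opening part way, to stay clear of the guides and connector, then retreating straight up.

Call:
{"name": "send_rows", "arguments": {"series": [[[0, 0, 0], 0, -0.5], [[0, 0, 0], 0, -0.5], [[0, 0, 0], 0, -0.5], [[0, 0, 0], 0, -0.5], [[0, 0, 0], 0, -0.5]]}}

```text
clock: 9.8
eef_pos: [515.1, 152.3, 116.9]
eef_rot: [-3.141, 0.0, 1.274]
wrist_force: [0.2, -0.2, 0.6]
finger_gap: 70.1
finger_force: 0.0
```

Call:
{"name": "send_rows", "arguments": {"series": [[[0, 0, 10], 0, -0.5], [[0, 0, 20], 0, -0.5], [[0, 0, 30], 0, -0.5], [[0, 0, 40], 0, -0.5], [[0, 0, 40], 0, -0.5], [[0, 0, 30], 0, -0.5], [[0, 0, 0], 0, -0.5], [[0, 0, 0], 0, -0.5]]}}

```text
clock: 10.6
eef_pos: [515.0, 152.2, 287.5]
eef_rot: [3.141, -0.001, 1.274]
wrist_force: [1.0, -1.5, -0.3]
finger_gap: 70.5
finger_force: 0.0
```

```bash
python3 - <<'E'
from h import *
c=camera("side"); cv2.imwrite("pics/s6.png",cv2.resize(c["color"][110:230,200:350],None,fx=4.8,fy=4.8,interpolation=cv2.INTER_CUBIC))
for r in spot_point("potted_box",c): print("%.2f"%r["confidence"],w(r["point"],c))
for r in regions_of("potted_box",c):
    if c["color"][r["mask"]].mean()<80: print(np.argwhere(r["mask"]).mean(0), r["confidence"])
E
```

```text
0.88 [ 7.40210014e+02 -1.52898160e+02  1.10029431e-01]
0.65 [516.55728943 154.88048893  21.13007555]
[158.4790487  268.19479049] 0.86
```

View pics/s6.png

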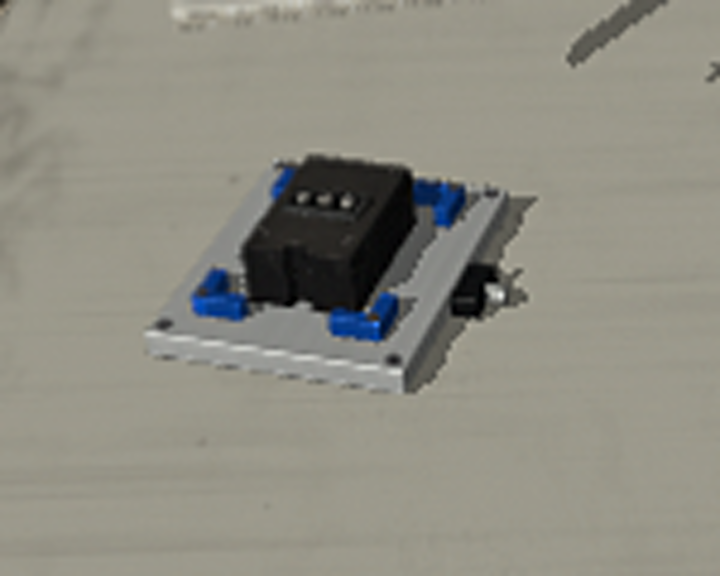

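The box lies flat between the four blue guides (box at crop (325,235), guides at (218,295), (365,318), (285,182) and (445,198)). It has been released and the gripper is well clear above. Handing in.

```bash
python3 -c "
from cell import *
print(sign_off())"
```

```text
the job is handed in; nothing more can be done
None
```

The black potted box lies released between the blue guides of the nest, flat in the last picture, and the job is handed in; the pin's travel could not be read directly, and the arm went nowhere near the transformer, heat sink or tape roll.

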